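# Fit the snap ring on the tube mixer's spindle

### The arm

A 6-joint arm with a two-finger parallel gripper is mounted at the origin on the work surface. World frame = base frame: x ahead of the robot, y to its left, z up, the work surface at z = 0. Lengths are in m, angles in rad, forces in N, time in s.
With the tool pointing down it reaches from about 0.35 to 0.775 m from the base axis. Payload 7.3 kg.
Tool frame: the origin (TCP) lies on the centre line of the jaws, within the pads' length; the fingertips stand ahead of it and the grasp point (between the pads) lies 11 mm behind it (robot.nose_length is the z of the fingertips in the tool frame, in m); z points along the fingers, y is the line along which they close (so a half turn about z gives the same grasp; the last joint's range is limited). The gripper opens to 92 mm and grips with 3 to 60 N. Pads are 19 mm wide; open, the fingers measure 130 mm over their backs; the gripper's body (75 mm by 190 mm) begins 47 mm behind the grasp point.
Start: joints at [-1.492, 0.342, 1.524, -0, 1.275, -0.146], TCP at [0.117, -0.512, 0.235] pointing down, gripper open.
Joint ranges: [-2.53, 2.53], [-0.77, 2.02], [0.04, 2.7], [-1, 4.14], [0.28, 2.66], [-3.11, 3.11]. Speed limits (rad/s): [2.57, 2.57, 3.14, 3.14, 3.14, 3.14].

### API

Orientations are given as [roll, pitch, yaw] about the fixed x, y, z axes, in that order (R = Rz(yaw) Ry(pitch) Rx(roll)).
In Python, from cell import robot, cams gives the robot as it stands. The module is installed in compiled form; this text tells all that it offers.
- The arm moves only by the tool carry_out, never from a script. Its argument "deltas" is a list of rows, each a list of 7 numbers: the shift along the tool's x, y, z in cm, then the turn, a rotation vector about the tool's x, y, z in rad, then the opening, from 0 (shut) to 1 (fully open). A call has exactly 8 rows; each row shifts and turns the commanded pose from where the row before left it, along the tool's axes as they then stand; what a row does not reach is not made up. A row lasts 1/12 s, in which the tool goes at most 41.7 mm and 7.16 degrees, less where a joint would pass 70% of its speed; a pose out of reach is approached as far as the arm can. A call is refused whole if a number of a shift passes 4.17 or a number of a turn 0.125, either way. A call with a gripper value outside its range is refused whole. The fingers move at their own pace and stop on an object; "force" is the grip in N (left out, the last holds). Time passes only in rows, so rows that do not move let the fingers close, or fill a call up. It gives the time, the measured TCP pose, the force, the opening and the grip force at its end, in the units of the state.
- robot.observe(): the state, without advancing time (a new reading comes with each control period).
- cams.read_camera(name): name is "scene" or "top" or "wrist"; returns a dict with "image" (480x640x3 uint8, blue, green, red), "depth" (480x640 float32, m along the optical axis (not along the pixel's ray), 0 where there is no reading), "fx", "fy", "cx", "cy" (pixels), "world_to_cam" (4x4, takes a point from world to camera coordinates). Camera axes: x right, y up, looking along -z (the intrinsics and any distortion apply to the point x, -y, -z); pixel columns grow to the right and rows downward; lengths in m; the calibration is good to about 2 mm. A picture is of the moment at which its call begins.
- robot.hand_in(): hands the job in; it is judged then, once.
The state is a dict: "time": time; "qpos": joint angles; "qvel": joint speeds; "joint_efforts": joint torques, N m; "tool_pos": TCP position; "tool_rot": TCP orientation; "contact_force": force on the tool from outside, world axes, zero at the start; "torque": the same for the moment, N m; "opening": finger opening in m; "grip_force": force on a finger pad.
Only numpy, scipy, OpenCV 4.12 (cv2) and the standard library are available. Lean on these libraries where they do the work, as an engineer would, in place of code of your own. Each camera call takes 0.05 s, during which the arm holds its last target. There are 200 camera calls.

### The job

The disc of the tube mixer sits too high on its spindle and hides the groove: push it down flush onto its flange so that no gap is left. Then take the bent-nose pliers from their rest, put both tips between the open ends of the snap ring on its holder, squeeze to spread the ring, and lower it level over the spindle to the groove, clear of the disc, touching the ring with nothing but the pliers. Finish while still holding: keep the pliers squeezed and the ring spread around the groove, not resting on anything, and leave the tube rack, tape roll and bottle where they are.

Things in the scene. Friction and masses are not known exactly. Their poses are not given: they have to be found in the camera images.
- disc (a joint): Height of the tube disc above its seat, m: 0 = flush on the flange, at most 0.020. It slides stiffly on the spindle: a push straight down of 5 to 8 N anywhere on it moves it, and it stays where it is left. Grey round plate, 150 mm diameter, 10 mm thick, with twelve tube holes near its rim (dark; solid to the touch).
- disc_top (a point): Centre of the disc's top face, on the spindle axis, z up; moves with the disc. With the disc flush it is 65 mm above the bench.
- groove (a point): Point on the vertical spindle axis at mid-height of the ring groove, 72 mm above the bench and 7 mm above the top of the flush disc; the groove is 5 mm wide, 36 mm in diameter. The steel spindle is 40 mm in diameter, its chamfered flat top 86 mm above the bench.
- mixer: Fixed white tube mixer that carries spindle and disc: housing 160 x 170 x 45 mm; origin on the bench under the spindle axis, x and y along the 160 and 170 mm sides. The flange under the disc is 60 mm in diameter, its top 55 mm above the bench.
- ring: Open steel snap ring, 3 mm thick, band 5 mm wide, 20 g, inner diameter 38 mm unspread: it passes the 40 mm spindle only when spread. Origin at the centre of the unspread circle, half-way up; z up, the gap faces -x. It lies on its holder around a low boss (22 mm diameter, 5 mm tall), its two ends overhanging the holder's edge.
- ring_gap (a point): Point in the ring's gap, 21 mm from the ring's origin towards -x, half-way up, axes as the ring. Each end of the ring is a lug with a V notch that looks into the gap; a plier tip seated in a notch has its axis 11 mm to the +y or -y side of this point (ring unspread). The clear gap between the lugs is about 19 mm.
- ring_eye (a point): Point on the ring, half-way up, 3.3 mm from the ring's origin towards the gap, axes as the ring: the middle of the opening of the fully spread ring, where the spindle's axis should pass. The opening then clears the spindle by about 2 mm all round.
- ring_left (a joint): Opening of the ring's arm on its +y side, rad: 0 unspread, about 0.25 with the pliers at their stop; springs back, about 3 N at the lug.
- ring_right (a joint): Opening of the ring's arm on its -y side, rad, likewise.
- holder: Fixed black plastic ring holder: block 38 x 46 mm, top 30 mm above the bench, on a foot 70 x 70 x 6 mm; origin on the bench, about under the ring's origin; x away from the overhanging ends of the ring. The block reaches from x = -11 to +27 mm.
- pliers: Spreading pliers, about 0.14 kg, lying level on their rest. Origin midway between the black grips, mid-height: grasp there, z up, x towards the tips, pivot at x = 70 mm. Grips 8 mm thick, 14 mm tall; from x = -14 to 12 mm they run along x, 62 mm over the outsides at rest, about 26 at the stop (9 to 15 N each, sprung; squeezed 3 to 4 mm they can be lifted), then flare to x = -62 mm, 92 mm apart.
- pliers_tips (a point): Point midway between the two tips, 140 mm ahead (+x) of the pliers' origin and 27 mm below it: the height at which the ring is carried. Tips: round, 5 mm diameter, bent straight down, ending 2.5 mm below this point. At rest their axes are 3 mm to each side of it; squeezing parts them, each by as much as its grip moves in, to 21 mm each side (and 3 mm back) at the stop.
- pliers_left (a joint): Squeeze of the pliers, rad: 0 at rest, 0.26 at the stop; both halves move alike.
- rest: Fixed aluminium rest of the pliers: foot 170 x 110 x 6 mm and two cross bars, 43 mm tall, 12 mm thick, under the pivot and under the rear of the grips (70 mm ahead of and 48 mm behind the pliers' origin), with room between them for fingers beside and under the grips. Origin on the bench, about 50 mm ahead of the pliers' origin, x towards the tips.
- tube_rack: Bystander: white foam rack 107 x 150 mm with red-capped blood tubes, 105 mm tall; origin under its centre.
- tape_roll: Bystander: roll of white tape, 52 mm diameter, 20 mm tall; origin under its centre.
- bottle: Bystander: white bottle, 66 mm diameter, 140 mm tall; origin under its centre.

How it is judged:
On the way, in this order (a step that is already met when the one before it is completed fails the run):
1. the disc is pushed down flush (value of joint disc below 0.0015 m), for 0.2 s.
2. the ring is spread on the pliers and lifted off its holder (value of joint each of ring_left, ring_right above 0.17 rad and height (world z) of ring above 0.05 m and contact force between ring and pliers above 0.5 N), for 0.2 s.
At the end, for the whole second after the job is handed in: Disc flush (1.5 mm); ring around the spindle, each arm spread over 0.17 rad, within 3 mm of the groove's height and 5 mm of the axis, level (0.12 rad), still; carried by the plier tips alone (under 1 N on the mixer), the fingers keeping the pliers squeezed (value of joint disc below 0.0015 m and value of joint each of ring_left, ring_right above 0.17 rad and z of ring in the frame of groove between -0.003 and 0.003 m and horizontal distance between ring_eye and groove below 0.005 m and angle between ring's own z axis and vertical below 0.12 rad and contact force between ring and pliers above 0.5 N and contact force between ring and mixer below 1 N and contact force between pliers and mixer below 0.5 N and contact force between the fingers and pliers above 2 N and linear speed of ring below 0.02 m/s); the arm keeps its last pose, push and grip.
It fails at once if the ring is touched by the gripper or arm (contact force between ring and the fingers above 0.3 N or contact force between ring and the arm above 0.3 N).
It fails at once if the ring is dropped (height (world z) of ring below 0.022 m).
It fails at once if a bystander is disturbed (distance of any of tube_rack, tape_roll, bottle from where it was at the start of the episode above 0.02 m).
It also fails if it takes over 54 s, if anything falls off the work surface, if the arm or the gripper's body presses on something with over 40 N, if the wrist force passes 120 N, or if a joint passes its speed limit or range.

## Working session

There is one attempt and no reset: what is moved stays moved. The work goes in short steps, Python scripts to look and compute and a tool call to move; the robot and the scene stay as the last step left them, time stands still between calls to the robot, and variables do not carry over. Pictures are saved under pics/ and viewed, at most 10 in all, crops included, and the job is handed in when it is done.

Besides the shell and the picture viewer there is one more tool, called after "Request:" as a command line: name --pt "numbers of a row" for each row, then --argument value for the rest. carry_out: Moves the arm, as the interface text tells. Its arguments: {"type":"object","properties":{"deltas":{"type":"array","items":{"type":"array","items":{"type":"number"}}},"force":{"type":"number"}},"required":["deltas"]}

```bash
mkdir -p pics
cat > h.py <<'E'
import numpy as np, cv2, pickle
from cell import robot, cams
def snap(n,f=None):
    c=cams.read_camera(n); pickle.dump(c,open(f'{n}.pkl','wb'))
    if f: cv2.imwrite(f'pics/{f}.png',c['image'])
    return c
def load(n): return pickle.load(open(f'{n}.pkl','rb'))
def ray(c,u,v):
    T=np.linalg.inv(c['world_to_cam']); d=np.array([(u-c['cx'])/c['fx'],-(v-c['cy'])/c['fy'],-1.])
    return T[:3,3],T[:3,:3]@d
def onz(c,u,v,z):
    o,d=ray(c,u,v); return o+d*(z-o[2])/d[2]
def cloud(c):
    v,u=np.mgrid[:480,:640]; D=c['depth']
    P=np.stack([(u-c['cx'])/c['fx']*D,-(v-c['cy'])/c['fy']*D,-D],-1)
    T=np.linalg.inv(c['world_to_cam']); return P@T[:3,:3].T+T[:3,3]
E
python3 - <<'E'
from h import *
s=robot.observe(); print(s, robot.nose_length)
for n in('top','scene'):
    c=snap(n,n+'0'); print(n,np.linalg.inv(c['world_to_cam'])[:3].round(3).tolist(),c['fx'],c['cx'],c['cy'],(c['depth']>0).mean())
E
```

```text
{'time': 0.0, 'qpos': array([-1.49199906e+00,  3.42711986e-01,  1.52498603e+00,  7.33344822e-06,
        1.27538877e+00, -1.45998671e-01]), 'qvel': array([ 0.00028939, -0.001156  , -0.0005288 ,  0.00209045, -0.00104661,
        0.00036244]), 'joint_efforts': array([-3.35640041e-03, -4.31246674e+01, -2.44223464e+01,  7.15253293e-02,
        5.60526608e-02, -1.22711663e-04]), 'tool_pos': array([ 0.11702086, -0.51140448,  0.23406133]), 'tool_rot': array([-3.14011543e+00, -2.24305493e-04,  2.24793628e-01]), 'contact_force': array([-0.38878566,  0.61790366, -0.03548656]), 'torque': array([-0.00269169,  0.01361034, -0.00588447]), 'grip_force': 0.0, 'opening': 0.09187004153592887} 0.008
top [[-0.021, 0.992, -0.122, 0.55], [-1.0, -0.023, -0.017, 0.003], [-0.02, 0.122, 0.992, 0.834]] 450.3202512916624 323.45464546986216 237.12666244037362 0.9959147135416667
scene [[0.08, -0.812, 0.578, 1.164], [0.997, 0.064, -0.048, -0.044], [0.002, 0.58, 0.815, 0.796]] 462.3183499798866 315.8845372081444 240.56633248147594 0.99607421875
```

View pics/top0.png

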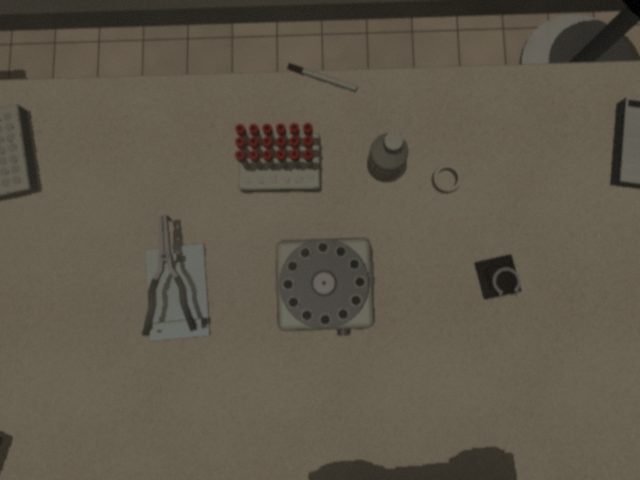

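View pics/scene0.png

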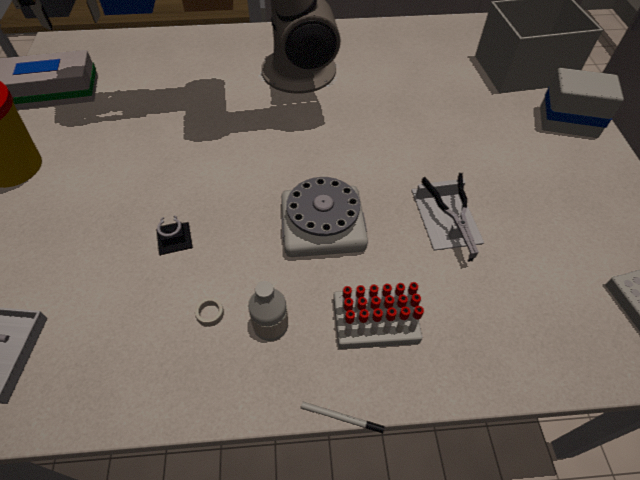

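The top view shows the pliers at (165,217)–(205,325), mixer spindle at (323,283), and the ring on its holder at (507,281) with the gap facing down in the image (-x). The bystanders lie further out in x. The scene view agrees with this.

Run:
```python
from h import *
c=load('top'); P=cloud(c); s=load('scene'); Q=cloud(s)
# mixer: points with z in disc range
def info(name,P,x0,x1,y0,y1,z0,z1):
    m=(P[...,0]>x0)&(P[...,0]<x1)&(P[...,1]>y0)&(P[...,1]<y1)&(P[...,2]>z0)&(P[...,2]<z1)
    p=P[m]
    if len(p)<5: print(name,'none');return p
    (cx,cy),(w,h),a=cv2.minAreaRect(p[:,:2].astype(np.float32))
    print(name,len(p),'rect',np.round([cx,cy,w,h],4),round(a,1),'z med',np.median(p[:,2]).round(4),'circ',np.round(cv2.minEnclosingCircle(p[:,:2].astype(np.float32)),4) if 0 else [np.round(x,4) for x in cv2.minEnclosingCircle(p[:,:2].astype(np.float32))]); return p
for n,X in(('top',P),('scene',Q)):
    print(n)
    info('disc',X,.3,.6,-.12,.12,.06,.095)
    info('spindle',X,.3,.6,-.12,.12,.0815,.1)
    info('house',X,.3,.6,-.12,.12,.04,.05)
    info('holderfoot',X,.35,.6,-.42,-.25,.003,.01)
    info('ring',X,.35,.6,-.42,-.25,.026,.05)
    info('restfoot',X,.3,.6,.2,.45,.004,.01)
    info('pliers',X,.3,.65,.2,.45,.03,.09)
# rough pixel rays
for u,v,z in((323,283,.086),(507,281,.032),(165,217,.05),(178,290,.006),(498,277,.006)): print(u,v,onz(c,u,v,z).round(4))
```

```text
top
disc 4939 rect [0.5458 0.018  0.1493 0.1084] 90.0 z med 0.0793 circ [array([0.5659, 0.0178]), np.float64(0.075)]
spindle 616 rect [0.5465 0.0192 0.1052 0.1423] 0.4 z med 0.0854 circ [array([0.564 , 0.0184]), np.float64(0.0725)]
house 1172 rect [0.5437 0.0174 0.1658 0.1123] 90.0 z med 0.044 circ [array([0.5469, 0.018 ]), np.float64(0.0976)]
holderfoot 1109 rect [ 0.4754 -0.335   0.2492  0.1692] 0.0 z med 0.0049 circ [array([ 0.4762, -0.3347]), np.float64(0.1458)]
ring 683 rect [ 0.5627 -0.3011  0.057   0.0496] 11.2 z med 0.032 circ [array([ 0.5644, -0.2986]), np.float64(0.0335)]
restfoot 2842 rect [0.4523 0.3248 0.2957 0.2493] 0.4 z med 0.0063 circ [array([0.4554, 0.3363]), np.float64(0.1747)]
pliers 1740 rect [0.5684 0.2902 0.164  0.1044] 4.5 z med 0.0542 circ [array([0.5628, 0.2914]), np.float64(0.0878)]
scene
disc 2518 rect [0.5452 0.0189 0.1487 0.1096] 90.0 z med 0.0792 circ [array([0.5646, 0.0188]), np.float64(0.0753)]
spindle 314 rect [0.5467 0.0206 0.1358 0.1021] 85.6 z med 0.0855 circ [array([0.5593, 0.0209]), np.float64(0.0708)]
house 362 rect [0.545  0.0186 0.1104 0.1649] 0.4 z med 0.0437 circ [array([0.5471, 0.0187]), np.float64(0.0962)]
holderfoot 384 rect [ 0.4757 -0.3327  0.2491  0.1629] 0.4 z med 0.0053 circ [array([ 0.4787, -0.3131]), np.float64(0.133)]
ring 415 rect [ 0.564  -0.2996  0.0596  0.0487] 11.7 z med 0.0312 circ [array([ 0.5648, -0.2988]), np.float64(0.0334)]
restfoot 1420 rect [0.4503 0.326  0.299  0.2439] 0.5 z med 0.0066 circ [array([0.4547, 0.3252]), np.float64(0.1858)]
pliers 1154 rect [0.568  0.2906 0.1648 0.1048] 3.4 z med 0.0535 circ [array([0.5625, 0.2931]), np.float64(0.0881)]
323 283 [0.5655 0.0185 0.086 ]
507 281 [ 0.5632 -0.3043  0.032 ]
165 217 [0.6891 0.2977 0.05  ]
178 290 [0.5601 0.2872 0.006 ]
498 277 [ 0.5712 -0.2985  0.006 ]
```

Request:
carry_out --pt "0 0 0 0 0 0 0" --pt "0 0 0 0 0 0 0" --pt "0 0 0 0 0 0 0" --pt "0 0 0 0 0 0 0" --pt "0 0 0 0 0 0 0" --pt "0 0 0 0 0 0 0" --pt "0 0 0 0 0 0 0" --pt "0 0 0 0 0 0 0" --force 20

```text
time: 0.77
tool_pos: [0.1171, -0.5118, 0.2348]
tool_rot: [3.141, 0.0, 0.225]
contact_force: [0.8, -0.5, -0.3]
opening: 0.0431
grip_force: 0.0
```

Request:
carry_out --pt "4 -1.05 0 0 0 0 0" --pt "4 -1.05 0 0 0 0 0" --pt "4 -1.05 0 0 0 0 0" --pt "4 -1.05 0 0 0 0 0" --pt "4 -1.05 0 0 0 0 0" --pt "4 -1.05 0 0 0 0 0" --pt "4 -1.05 0 0 0 0 0" --pt "4 -1.05 0 0 0 0 0"

```text
time: 1.43
tool_pos: [0.4119, -0.3573, 0.2349]
tool_rot: [3.141, -0.0, 0.225]
contact_force: [0.3, -1.7, -0.1]
opening: 0.0006
grip_force: 0.0
```

Request:
carry_out --pt "3 -1 0 0 0 0 0" --pt "2.5 -1 0 0 0 0 0" --pt "0 0 0 0 0 0.1125 0" --pt "0 0 0 0 0 0.1125 0" --pt "0 0 0 0 0 0 0" --pt "0 0 0 0 0 0 0" --pt "0 0 0 0 0 0 0" --pt "0 0 0 0 0 0 0"

```text
time: 2.1
tool_pos: [0.4591, -0.3271, 0.2348]
tool_rot: [3.141, -0.0, 0.001]
contact_force: [-0.9, 0.6, -0.2]
opening: 0.0004
grip_force: 0.0
```

Run:
```python
from h import *
c=snap('wrist','wr0'); s=robot.observe(); print(s['tool_pos'],s['tool_rot'],s['opening'])
print(np.linalg.inv(c['world_to_cam'])[:3].round(3).tolist(),c['fx'])
pickle.dump(c,open('wring.pkl','wb'))
```

```text
[ 0.45916623 -0.32711492  0.23478164] [ 3.14146380e+00 -6.06448967e-05  8.65238245e-04] 0.0006079347088459335
[[0.001, 0.961, 0.278, 0.534], [-1.0, 0.001, 0.001, -0.327], [0.0, -0.278, 0.961, 0.385]] 426.15827337969466
```

View pics/wr0.png

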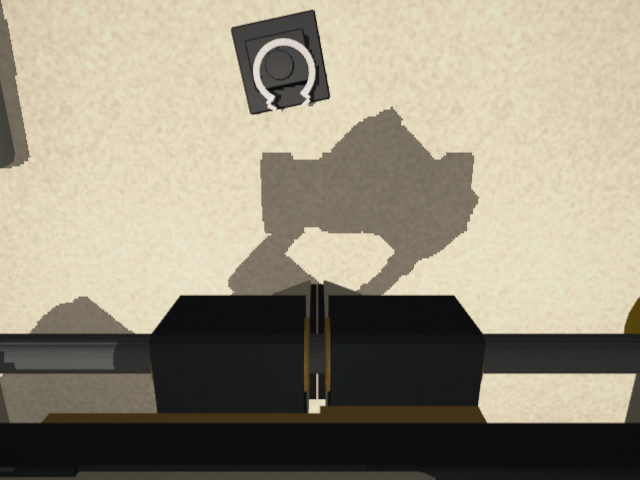

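The wrist view shows the ring at about (284,75) on its holder, with the lugs at (273,104) and (307,101), and the gap facing down and slightly left in the image. I'll measure it now.

Run:
```python
from h import *
from scipy.optimize import least_squares
c=pickle.load(open('wring.pkl','rb')); im=c['image'].astype(int)
hsv=cv2.cvtColor(c['image'],cv2.COLOR_BGR2HSV)
print(im[45,268],im[72,257],im[140,300],hsv[72,257],hsv[140,300])
# dark foot
dk=np.zeros((480,640),np.uint8); dk[5:118,220:340]=(im[5:118,220:340].max(-1)<85)
cn=max(cv2.findContours(dk,0,2)[0],key=cv2.contourArea)
w=np.array([onz(c,*p[0],.006)[:2] for p in cn]); r=cv2.minAreaRect((w*1000).astype(np.float32)); print('foot',r)
hull=np.zeros_like(dk); cv2.fillConvexPoly(hull,cv2.convexHull(cn),1)
m=((hsv[...,1]<25)&(hsv[...,2]>150)&(hull>0)).astype(np.uint8)
n,l,st,ce=cv2.connectedComponentsWithStats(m); k=1+np.argmax(st[1:,4]); print(st[k],ce[k])
v,u=np.nonzero(l==k); W=np.array([onz(c,a,b,.033)[:2] for a,b in zip(u,v)])*1000
def f(p): # band centre radius 21.5
    d=np.hypot(*(W-p[:2]).T); return np.r_[np.clip(abs(d-21.5)-2.5,0,None)]
# only keep body: iterative
p=W.mean(0)
for i in range(5):
    d=np.hypot(*(W-p).T); 
    q=least_squares(f,p,loss='soft_l1').x; p=q
print('ring centre',p,'resid',f(p).mean(), 'depth z',np.median(cloud(c)[l==k][:,2]))
a=np.degrees(np.arctan2(*(W-p).T[::-1])); r=np.hypot(*(W-p).T)
h=np.histogram(a,np.arange(-180,181,5))[0]; print(h)
e=(np.sort(a%360)); g=np.diff(e); i=g.argmax(); print('gap edges',e[i],e[i+1],'mid',(e[i]+e[i+1])/2, r.min(),r.max())
# depth-based disc etc not needed
vis=cv2.resize(c['image'][0:130,210:350],None,fx=5,fy=5,interpolation=0); mm=cv2.resize(((l==k)*255).astype(np.uint8)[0:130,210:350],None,fx=5,fy=5,interpolation=0)
```

```text
[206 217 225] [220 223 228] [192 221 231] [ 11   9 228] [ 22  43 231]
foot ((573.4522094726562, -298.0865478515625), (69.05059814453125, 69.12081146240234), 11.246960639953613)
[ 253   38   62   73 1033] [282.92255566  68.74249758]
ring centre [ 563.14834677 -302.01124174] resid 0.24517691247704912 depth z 0.03296858659911828
[ 0  0  0  0  0  0  4  9 21 29 18 15 14 12 14 14 18 10 18 16 16 17 16 14
 17 18 16 19 15 17 20 15 16 17 18 16 22 16 19 17 18 16 18 18 18 15 16 16
 15 17 16 16 17 19 11 16 15 14 19 15 17 15 13 16 17 25 29 12 10  1  0  0]
gap edges 165.0037517398569 211.99713261829666 mid 188.5004421790768 17.781206725770023 28.084607067077748
```

Request:
carry_out --pt "0.75 -4 0 0 0 0 0" --pt "0.75 -4 0 0 0 0 0" --pt "0.75 -4 0 0 0 0 0" --pt "0.75 -4 0 0 0 0 0" --pt "0.75 -4 0 0 0 0 0" --pt "0.75 -4 0 0 0 0 0" --pt "0.75 -4 0 0 0 0 0" --pt "0.75 -4 0 0 0 0 0"

```text
time: 2.82
tool_pos: [0.5194, -0.0052, 0.235]
tool_rot: [3.141, -0.001, 0.0]
contact_force: [1.2, -0.2, 0.4]
opening: 0.0005
grip_force: 0.0
```

Request:
carry_out --pt "0 -2.5 0 0 0 0 0" --pt "0 0 3.5 0 0 0 0" --pt "0 0 3.5 0 0 0 0" --pt "0 0 3.5 0 0 0 0" --pt "0 0 2.5 0 0 0 0" --pt "0 0 1 0 0 0 0" --pt "0 0 0.5 0 0 0 0" --pt "0 0 0 0 0 0 0"

```text
time: 3.48
tool_pos: [0.5196, 0.0179, 0.0896]
tool_rot: [3.142, 0.0, -0.0]
contact_force: [-0.3, -0.2, 0.7]
opening: 0.0003
grip_force: 0.0
```

Request:
carry_out --pt "0 0 0.3 0 0 0 0" --pt "0 0 0.3 0 0 0 0" --pt "0 0 0.3 0 0 0 0" --pt "0 0 0.3 0 0 0 0" --pt "0 0 0.2 0 0 0 0" --pt "0 0 0.1 0 0 0 0" --pt "0 0 0 0 0 0 0" --pt "0 0 0 0 0 0 0"

```text
time: 4.15
tool_pos: [0.5206, 0.018, 0.0754]
tool_rot: [3.141, -0.003, -0.0]
contact_force: [3.5, -1.3, 5.3]
opening: 0.0002
grip_force: 2.3
```

Request:
carry_out --pt "0 0 0.1 0 0 0 0" --pt "0 0 0.1 0 0 0 0" --pt "0 0 0.1 0 0 0 0" --pt "0 0 0.1 0 0 0 0" --pt "0 0 0 0 0 0 0" --pt "0 0 0 0 0 0 0" --pt "0 0 0 0 0 0 0" --pt "0 0 0 0 0 0 0"

```text
time: 4.82
tool_pos: [0.5203, 0.0181, 0.073]
tool_rot: [3.141, -0.003, 0.0]
contact_force: [-1.2, -0.5, 23.4]
opening: 0.0003
grip_force: 11.9
```

Request:
carry_out --pt "0 0 -1 0 0 0 0" --pt "0 0 -4 0 0 0 0" --pt "0 0 -4 0 0 0 1" --pt "-1.5 -2 -3 0 0 0 1" --pt "-1.5 -3.3 -2 0 0 0 1" --pt "-1.5 -3.3 -2 0 0 0 1" --pt "-1.5 -3.3 -2 0 0 0 1" --pt "-1.5 -3.3 -2 0 0 0 1"

```text
time: 5.48
tool_pos: [0.442, 0.1712, 0.2706]
tool_rot: [3.141, 0.004, -0.001]
contact_force: [0.6, -0.5, -0.2]
opening: 0.0362
grip_force: 0.0
```

Request:
carry_out --pt "-1.5 -3.3 -2 0 0 0 1" --pt "-1 -3.3 -2 0 0 0 1" --pt "0 -3.3 -2 0 0 0 1" --pt "0 -2.2 0 0 0 0 1" --pt "0 0 0 0 0 0 1" --pt "0 0 0 0 0 0 1" --pt "0 0 0 0 0 0 1" --pt "0 0 0 0 0 0 1"

```text
time: 6.15
tool_pos: [0.4192, 0.2899, 0.3297]
tool_rot: [3.14, 0.003, -0.001]
contact_force: [-0.4, 0.8, -0.4]
opening: 0.0889
grip_force: 0.0
```

Run:
```python
from h import *
c=snap('wrist','wr1'); s=robot.observe(); print(s['tool_pos'],s['tool_rot'],s['opening'])
pickle.dump(c,open('wpl.pkl','wb'))
t=snap('top'); P=cloud(t)
m=(abs(P[...,0]-.52)<.012)&(abs(P[...,1]-.018)<.05)
print('disc z',np.median(P[m][:,2]))
```

```text
[0.41939779 0.28993927 0.32994565] [ 3.14034900e+00  1.88840770e-03 -1.72578981e-03] 0.09038438292365053
disc z 0.06548366599509681
```

View pics/wr1.png

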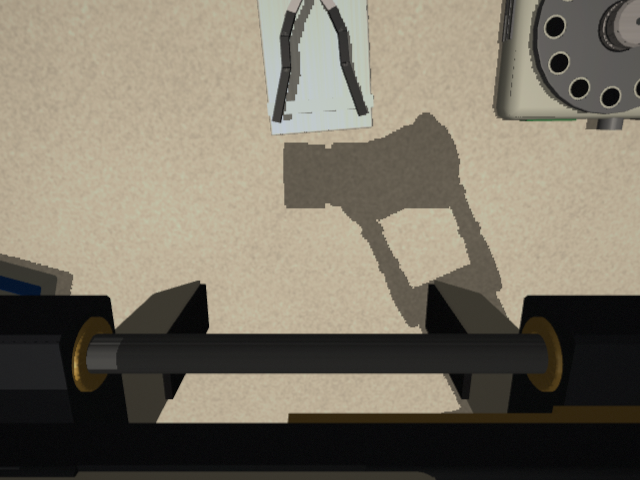

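The wrist view shows the two black grips, with rear ends at about (278,120) and (363,114) and rear kinks at about (287,66) and (347,66). The disc top reads 65 mm, so it's flush.

Run:
```python
from h import *
c=pickle.load(open('wpl.pkl','rb')); im=c['image'].astype(int); P=cloud(c)
m=np.zeros((480,640),np.uint8); m[0:135,255:375]=(im[0:135,255:375].max(-1)<95)
m&=(P[...,2]>.035).astype(np.uint8)
n,l,st,ce=cv2.connectedComponentsWithStats(m)
ks=[k for k in range(1,n) if st[k,4]>100]; ks.sort(key=lambda k:ce[k][0])
top=[]
for k in ks:
    v,u=np.nonzero(l==k); W=P[l==k]; z=W[:,2]
    print(st[k],'z pct',np.percentile(z,[5,50,95]).round(4))
    t=W[z>np.percentile(z,50)-.004]; top.append(t)
    for x in np.arange(.45,.61,.01):
        q=t[abs(t[:,0]-x)<.004]
        if len(q): print(round(x,3),'y',np.round([q[:,1].min(),q[:,1].max()],4),end=' | ')
    print()
A=np.vstack(top)
# rest foot rect from top camera
t=load('top'); I=t['image'].astype(int); 
hsv=cv2.cvtColor(c['image'],cv2.COLOR_BGR2HSV)
f=np.zeros((480,640),np.uint8); f[0:140,250:380]=((im[...,0]>=im[...,2]-3)|(m>0))[0:140,250:380]
v,u=np.nonzero(f)
# rear edge line of foot & side edges
for vv in (60,80,100,120):
    r=np.nonzero(f[vv])[0]; print(vv, onz(c,r.min(),vv,.006).round(4),onz(c,r.max(),vv,.006).round(4))
Pt=cloud(t); M=(Pt[...,2]>.035)&(Pt[...,0]>.4)&(Pt[...,0]<.75)&(abs(Pt[...,1]-.29)<.07)
q=Pt[M]
for x in np.arange(.47,.71,.01):
    s=q[abs(q[:,0]-x)<.005]
    if len(s): print(round(x,3),np.round([s[:,1].min(),s[:,1].max(),s[:,2].max()],4))
```

```text
[ 273   11   24  111 1020] z pct [0.0472 0.057  0.059 ]
0.49 y [0.3229 0.3309] | 0.5 y [0.3208 0.3294] | 0.51 y [0.3187 0.3274] | 0.52 y [0.3166 0.3252] | 0.53 y [0.3145 0.3221] | 0.54 y [0.3143 0.321 ] | 0.55 y [0.3143 0.3216] | 0.56 y [0.314  0.3223] | 0.57 y [0.3111 0.3202] | 0.58 y [0.3091 0.3175] | 
[ 321    1   47  115 1101] z pct [0.0508 0.0571 0.0589]
0.49 y [0.2431 0.2493] | 0.5 y [0.242  0.2526] | 0.51 y [0.246  0.2568] | 0.52 y [0.2501 0.2607] | 0.53 y [0.2541 0.2645] | 0.54 y [0.2581 0.2676] | 0.55 y [0.2602 0.2685] | 0.56 y [0.2612 0.2696] | 0.57 y [0.2624 0.2741] | 0.58 y [0.2678 0.2787] | 
60 [0.546  0.3422 0.006 ] [0.5459 0.243  0.006 ]
80 [0.5266 0.3408 0.006 ] [0.5264 0.2487 0.006 ]
100 [0.5066 0.3394 0.006 ] [0.5065 0.2398 0.006 ]
120 [0.4862 0.3379 0.006 ] [0.486  0.2317 0.006 ]
0.48 [0.3236 0.3299 0.0586]
0.49 [0.2393 0.3362 0.06  ]
0.5 [0.2329 0.3367 0.0602]
0.51 [0.2335 0.3264 0.0599]
0.52 [0.2496 0.3243 0.0601]
0.53 [0.2534 0.3213 0.0609]
0.54 [0.2568 0.3214 0.0609]
0.55 [0.2584 0.3214 0.0612]
0.56 [0.2598 0.3226 0.0607]
0.57 [0.262  0.3204 0.0618]
0.58 [0.2664 0.3174 0.0593]
0.59 [0.2719 0.3126 0.0577]
0.6 [0.2794 0.3078 0.0585]
0.61 [0.2783 0.3068 0.0597]
0.62 [0.2789 0.3053 0.0605]
0.63 [0.2867 0.3057 0.0578]
0.64 [0.2889 0.307  0.0571]
0.65 [0.2895 0.3062 0.0568]
0.66 [0.2903 0.3088 0.0577]
0.67 [0.2917 0.3071 0.0579]
0.68 [0.293  0.309  0.0561]
0.69 [0.2939 0.3097 0.0567]
```

Request:
carry_out --pt "3.3 0 0 0 0 0 1" --pt "3.3 0 0 0 0 0 1" --pt "3.3 0 0 0 0 0 1" --pt "3.3 0 0 0 0 0 1" --pt "0 0 0 0 0 -0.077 1" --pt "0 0 4 0 0 0 1" --pt "0 0 4 0 0 0 1" --pt "0 0 4 0 0 0 1"

```text
time: 6.92
tool_pos: [0.5519, 0.29, 0.2094]
tool_rot: [-3.141, -0.001, 0.075]
contact_force: [1.3, 0.4, -0.0]
opening: 0.0916
grip_force: 0.0
```

Request:
carry_out --pt "0 0 3 0 0 0 1" --pt "0 0 0 0 0 0 1" --pt "0 0 0 0 0 0 1" --pt "0 0 0 0 0 0 1" --pt "0 0 0 0 0 0 1" --pt "0 0 0 0 0 0 1" --pt "0 0 0 0 0 0 1" --pt "0 0 0 0 0 0 1"

```text
time: 7.58
tool_pos: [0.5519, 0.2913, 0.1819]
tool_rot: [-3.141, -0.002, 0.077]
contact_force: [0.3, -0.4, -0.7]
opening: 0.0918
grip_force: 0.0
```

Request:
carry_out --pt "0 0 4 0 0 0 1" --pt "0 0 4 0 0 0 1" --pt "0 0 3 0 0 0 1" --pt "0 0 2 0 0 0 1" --pt "0 0 1 0 0 0 1" --pt "0 0 0.2 0 0 0 1" --pt "0 0 0 0 0 0 1" --pt "0 0 0 0 0 0 1" --force 30

```text
time: 8.25
tool_pos: [0.5527, 0.2916, 0.0404]
tool_rot: [-3.141, -0.003, 0.077]
contact_force: [0.5, 0.9, 0.4]
opening: 0.0919
grip_force: 0.0
```

Request:
carry_out --pt "0 0 0 0 0 0 0.8" --pt "0 0 0 0 0 0 0.7" --pt "0 0 0 0 0 0 0.65" --pt "0 0 0 0 0 0 0.61" --pt "0 0 0 0 0 0 0.61" --pt "0 0 0 0 0 0 0.61" --pt "0 0 0 0 0 0 0.61" --pt "0 0 0 0 0 0 0.61"

```text
time: 8.92
tool_pos: [0.5516, 0.2913, 0.0391]
tool_rot: [-3.141, -0.0, 0.077]
contact_force: [-2.5, 1.2, 3.5]
opening: 0.0566
grip_force: 11.9
```

Request:
carry_out --pt "0 0 0 0 0 0 0.6" --pt "0 0 0 0 0 0 0.6" --pt "0 0 -0.5 0 0 0 0.6" --pt "0 0 -1 0 0 0 0.6" --pt "0 0 -1 0 0 0 0.6" --pt "0 0 -1 0 0 0 0.6" --pt "0 0 -1 0 0 0 0.6" --pt "0 0 -1 0 0 0 0.6"

```text
time: 9.58
tool_pos: [0.5518, 0.2912, 0.0951]
tool_rot: [-3.141, -0.001, 0.077]
contact_force: [-1.0, -0.5, -1.1]
opening: 0.0552
grip_force: 10.2
```

Request:
carry_out --pt "0 0 -2 0 0 0 0.6" --pt "0 0 -2 0 0 0 0.6" --pt "0 0 -2 0 0 0 0.6" --pt "0 0 -2 0 0 0 0.6" --pt "0 0 -2 0 0 0 0.6" --pt "0 0 -2 0 0 0 0.6" --pt "0 0 0 0 0 0 0.6" --pt "0 0 0 0 0 0 0.6"

```text
time: 10.25
tool_pos: [0.5519, 0.2913, 0.2151]
tool_rot: [-3.141, -0.003, 0.077]
contact_force: [-0.1, 0.6, -1.3]
opening: 0.055
grip_force: 10.2
```

Run:
```python
from h import *
c=snap('wrist'); t=snap('top'); s=snap('scene'); r=robot.observe(); print(r['tool_pos'],r['tool_rot'],r['opening'])
im=np.zeros((480,800,3),np.uint8); im[:,:640]=c['image']
b=cv2.resize(t['image'][140:360,100:260],(160*1,220)); im[:220,640:]=b
b=s['image'][120:340,400:560]; im[230:450,640:]=b
cv2.imwrite('pics/lift.png',im)
```

```text
[0.55078281 0.29085083 0.21214987] [3.14069307e+00 2.73219610e-03 7.68008398e-02] 0.05489209506607391
```

View pics/lift.png

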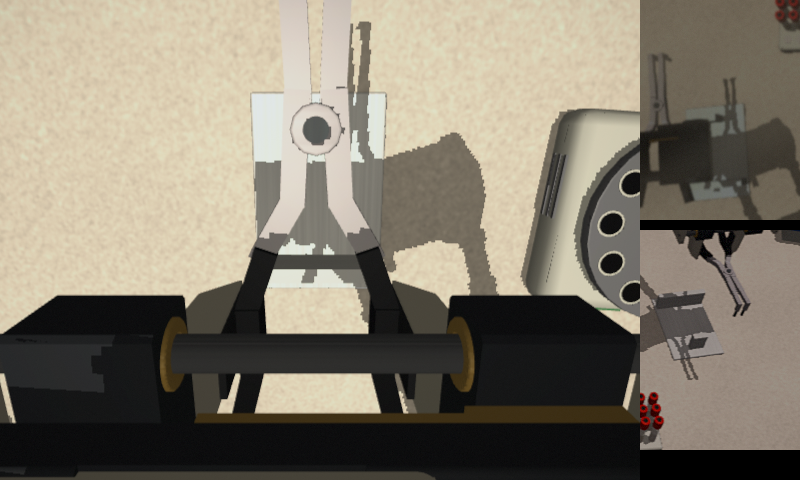

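The pliers are held, with the pivot at (316,130) in the wrist view and the tips out of its frame. I'll check their pitch and tip position from the depth images.

```bash
cat >> h.py <<'E'
from scipy.spatial.transform import Rotation as Rn
def pcheck(names=('wrist','top','scene'),fresh=True):
    r=robot.observe(); R=Rn.from_euler('xyz',r['tool_rot']).as_matrix(); p=r['tool_pos']
    print('tcp',p.round(4),r['tool_rot'].round(4),round(r['opening'],4))
    # pliers frame at nominal: origin = grasp point, x=tool x, y=-tool y, z=-tool z
    for n in names:
        c=snap(n) if fresh else load(n)
        L=(cloud(c)-p)@R; L=np.stack([L[...,0],-L[...,1],-L[...,2]-.011],-1)
        print(n)
        for a in (50,70,90,100,110,120,130,135,140,145):
            m=(abs(L[...,0]*1e3-a)<2.5)&(abs(L[...,1])<.035)&(abs(L[...,2])<.04)
            q=L[m]*1e3
            if len(q)>3:
                t=q[q[:,2]>np.percentile(q[:,2],90)-4]
                print(a,len(q),'y %.1f %.1f'%(q[:,1].min(),q[:,1].max()),'mid of top %.1f'%((t[:,1].min()+t[:,1].max())/2),'z max %.1f med %.1f min %.1f'%(q[:,2].max(),np.median(q[:,2]),q[:,2].min()))
E
python3 -c "
from h import *
pcheck(fresh=False)"
```

```text
tcp [0.5508 0.2909 0.2121] [3.1407e+00 2.7000e-03 7.6800e-02] 0.0549
wrist
50 818 y -12.9 13.2 mid of top 0.1 z max 9.6 med 7.6 min -1.4
70 1141 y -10.1 10.8 mid of top 0.3 z max 12.6 med 9.2 min 5.4
90 985 y -9.1 10.2 mid of top 0.5 z max 9.9 med 7.3 min 0.6
100 1060 y -9.5 10.7 mid of top 0.6 z max 9.8 med 7.4 min -1.1
top
50 63 y -12.7 10.2 mid of top -1.1 z max 8.8 med 5.6 min -4.6
70 63 y -11.5 9.6 mid of top -1.0 z max 10.9 med 7.7 min -2.4
90 53 y -10.3 10.1 mid of top -1.2 z max 7.9 med 5.1 min -1.9
100 60 y -11.1 10.5 mid of top -0.3 z max 8.7 med 4.9 min -3.7
110 61 y -11.6 10.3 mid of top -0.6 z max 8.4 med 5.2 min -2.9
120 51 y -10.8 9.5 mid of top -0.6 z max 6.8 med 4.8 min -2.4
130 51 y -10.9 10.8 mid of top -0.1 z max 6.2 med 4.6 min -0.9
135 72 y -11.3 9.9 mid of top -0.7 z max 7.9 med 4.0 min -27.2
140 77 y -11.0 10.8 mid of top 0.0 z max 7.9 med 1.7 min -27.0
scene
50 33 y -11.4 11.1 mid of top -0.2 z max 7.1 med 4.9 min -3.8
70 40 y -10.4 11.1 mid of top 1.2 z max 10.3 med 6.7 min -2.2
90 31 y -9.4 9.4 mid of top -0.0 z max 6.7 med 4.5 min -1.7
100 33 y -11.3 11.3 mid of top 0.4 z max 6.9 med 4.4 min -1.8
110 38 y -10.5 10.2 mid of top -0.1 z max 7.3 med 4.5 min -1.7
120 32 y -9.7 10.6 mid of top 0.5 z max 7.0 med 4.0 min -2.8
130 32 y -9.8 10.1 mid of top 0.2 z max 6.8 med 3.7 min -2.3
135 50 y -9.9 11.0 mid of top 0.5 z max 6.7 med 1.7 min -24.1
140 115 y -10.3 11.2 mid of top 0.2 z max 7.8 med -7.6 min -27.8
```

Request:
carry_out --pt "-0.5 1 0 0 0 0 0.6" --pt "-0.5 2 0 0 0 0 0.6" --pt "-0.8 3 0 0 0 0 0.6" --pt "-0.8 3 0 0 0 0 0.6" --pt "-0.8 3.5 0 0 0 0 0.6" --pt "-0.8 3.5 0 0 0 0 0.6" --pt "-0.8 3.5 0 0 0 0 0.6" --pt "-0.8 3.5 0 0 0 0 0.6"

```text
time: 11.07
tool_pos: [0.5101, 0.0559, 0.2124]
tool_rot: [-3.141, 0.002, 0.077]
contact_force: [1.0, -0.4, -1.0]
opening: 0.0552
grip_force: 10.2
```

Request:
carry_out --pt "-0.8 3.5 0 0 0 0 0.6" --pt "-0.8 3.5 0 0 0 0 0.6" --pt "-0.8 3.5 0 0 0 0 0.6" --pt "-0.8 3.5 0 0 0 0 0.6" --pt "-0.8 3.5 0 0 0 0 0.6" --pt "-0.8 3.5 0 0 0 0 0.6" --pt "-0.8 3.5 0 0 0 0 0.6" --pt "-0.8 3.3 0 0 0 0 0.6"

```text
time: 11.73
tool_pos: [0.4678, -0.2263, 0.2125]
tool_rot: [-3.14, 0.002, 0.076]
contact_force: [0.2, -0.0, -0.7]
opening: 0.0552
grip_force: 10.2
```

Request:
carry_out --pt "-0.8 2.5 0 0 0 0 0.6" --pt "-0.6 1.5 0.3 0 0 0 0.6" --pt "-0.2 0.5 1 0 0 -0.03 0.6" --pt "0 0 1 0 0 -0.04 0.6" --pt "0 0 1 0 0 -0.033 0.6" --pt "0 0 1 0 0 0 0.6" --pt "0 0 1 0 0 0 0.6" --pt "0 0 0 0 0 0 0.6"

```text
time: 12.4
tool_pos: [0.4552, -0.2698, 0.158]
tool_rot: [-3.138, 0.003, 0.179]
contact_force: [-0.4, -0.8, -1.0]
opening: 0.0552
grip_force: 10.2
```

Run:
```python
from h import *
c=snap('wrist','wr2'); r=robot.observe(); print(r['tool_pos'],r['tool_rot'],r['opening'],r['grip_force'])
pickle.dump(c,open('wring2.pkl','wb'))
```

```text
[ 0.45576219 -0.27014832  0.15923316] [-3.13924536e+00  2.13426757e-03  1.79234654e-01] 0.05522828567595598 10.179318934679031
```

View pics/wr2.png

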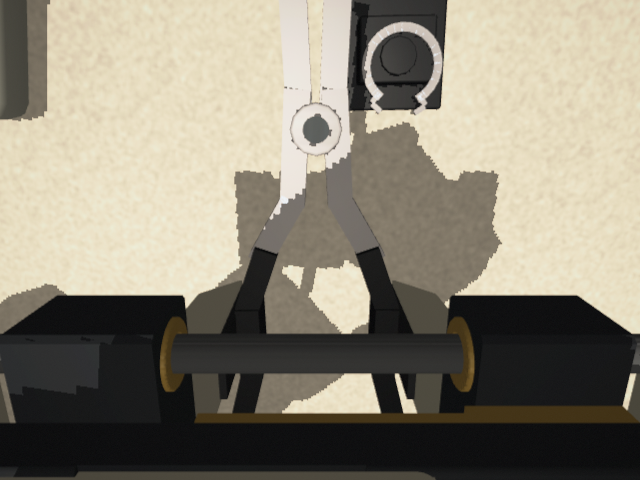

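The ring is clear at (402,65), with lugs at (377,102) and (419,105). I'll measure it in the tool frame.

Run:
```python
from h import *
from scipy.optimize import least_squares
c=pickle.load(open('wring2.pkl','rb')); im=c['image']; hsv=cv2.cvtColor(im,cv2.COLOR_BGR2HSV)
P=cloud(c)
m=np.zeros((480,640),np.uint8); m[0:120,352:446]=((hsv[...,2]>110)&(hsv[...,1]<35))[0:120,352:446]
m&=((P[...,2]>.024)&(P[...,2]<.045)).astype(np.uint8)
n,l,st,ce=cv2.connectedComponentsWithStats(m,connectivity=8); k=1+np.argmax(st[1:,4]); print(st[k])
v,u=np.nonzero(l==k); W=np.array([onz(c,a,b,.033)[:2] for a,b in zip(u,v)])*1000
f=lambda p: np.clip(abs(np.hypot(*(W-p).T)-21.5)-2.5,0,None)
p=least_squares(f,W.mean(0),loss='soft_l1').x; print('centre',p,'z',np.median(P[l==k][:,2]),'res',f(p).mean())
d=W-p; r=np.hypot(*d.T); a=np.degrees(np.arctan2(d[:,1],d[:,0]))%360
for th in (7,9,11):
  t=np.radians(th); X=d@[np.cos(t),np.sin(t)]; Y=d@[-np.sin(t),np.cos(t)]
  q=X<-17
  L=q&(Y>0); R=q&(Y<0)
  print(th,'inner edges',np.sort(Y[L])[:4].round(1),np.sort(Y[R])[-4:].round(1),'mean lug',Y[L].mean().round(2),Y[R].mean().round(2),'X',X[L].mean().round(2),X[R].mean().round(2),X[L].min().round(1),X[R].min().round(1), L.sum(),R.sum())
  G=(X<-14)&(abs(Y)<14)
far=r>24.6; print('far lug angles',[(a[far&s].mean().round(1),(far&s).sum()) for s in ((a<188),(a>=188))])
vis=cv2.resize(im[0:125,345:450],None,fx=5,fy=4.8,interpolation=0); cv2.imwrite('pics/x.png',vis)
```

```text
[ 363   22   79   93 1870]
centre [ 563.33487344 -302.08762349] z 0.03300181189978402 res 0.3211133838635644
7 inner edges [10.  10.  10.5 10.6] [-10.5 -10.4 -10.   -9.9] mean lug 13.95 -13.83 X -21.63 -21.37 -26.2 -26.0 102 100
9 inner edges [10.8 10.8 11.4 11.4] [-9.7 -9.6 -9.1 -9. ] mean lug 14.7 -13.12 X -21.48 -21.72 -25.7 -26.4 94 103
11 inner edges [11.6 11.7 12.2 12.3] [-8.8 -8.8 -8.2 -8.2] mean lug 15.37 -12.35 X -21.18 -21.82 -25.3 -26.8 89 111
far lug angles [(np.float64(94.3), np.int64(154)), (np.float64(269.4), np.int64(126))]
```

View pics/x.png

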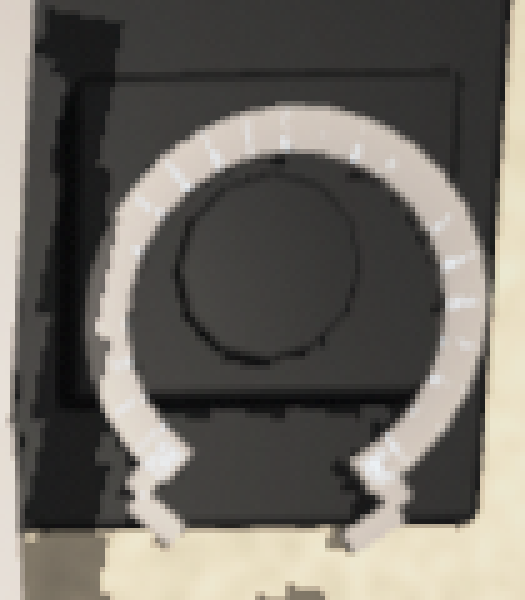

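Request:
carry_out --pt "-1 0.7 0 0 0 0 0.6" --pt "-2 1.4 0 0 0 0 0.6" --pt "-2 1.4 0 0 0 0 0.6" --pt "-1 0.7 0 0 0 0 0.61" --pt "0 0 1.5 0 0 0.057 0.62" --pt "0 0 2.5 0 0 0 0.62" --pt "0 0 1.5 0 0 0 0.62" --pt "0 0 1 0 0 0 0.62"

```text
time: 13.12
tool_pos: [0.4042, -0.3229, 0.0947]
tool_rot: [-3.141, 0.001, 0.122]
contact_force: [-0.4, 1.3, -1.1]
opening: 0.0571
grip_force: 9.4
```

Request:
carry_out --pt "0 0 0 0 0 0 0.62" --pt "0 0 0 0 0 0 0.62" --pt "0 0 0 0 0 0 0.62" --pt "0 0 0 0 0 0 0.62" --pt "0 0 0 0 0 0 0.62" --pt "0 0 0 0 0 0 0.62" --pt "0 0 0 0 0 0 0.62" --pt "0 0 0 0 0 0 0.62"

```text
time: 13.78
tool_pos: [0.405, -0.3229, 0.0959]
tool_rot: [3.141, -0.0, 0.123]
contact_force: [-0.3, -0.3, -1.3]
opening: 0.0569
grip_force: 9.4
```

Run:
```python
from h import *
for i in range(3):
    r=robot.observe(); print(r['tool_pos'].round(4),r['tool_rot'].round(4)); cams.read_camera('top')
pcheck()
```

```text
[ 0.405  -0.3229  0.0959] [ 3.1412e+00 -2.0000e-04  1.2290e-01]
[ 0.4049 -0.3229  0.0959] [ 3.1413e+00 -1.0000e-04  1.2290e-01]
[ 0.4049 -0.3229  0.0958] [ 3.1414e+00 -1.0000e-04  1.2290e-01]
tcp [ 0.4049 -0.3229  0.0957] [ 3.1415 -0.      0.1228] 0.0569
wrist
50 792 y -12.7 12.4 mid of top -0.1 z max 6.7 med 4.4 min -4.1
70 1131 y -10.4 10.4 mid of top 0.0 z max 9.2 med 6.2 min 2.5
90 984 y -9.3 9.6 mid of top 0.1 z max 6.0 med 3.9 min 1.8
100 1058 y -9.5 9.9 mid of top 0.2 z max 6.0 med 3.9 min -4.0
top
50 50 y -12.4 11.8 mid of top -0.5 z max 7.1 med 4.6 min -5.8
70 51 y -10.8 10.9 mid of top 0.8 z max 9.3 med 6.2 min -2.5
90 46 y -9.5 9.5 mid of top -0.1 z max 7.4 med 3.2 min -1.7
100 46 y -9.8 9.8 mid of top 0.0 z max 6.6 med 3.9 min -3.9
110 46 y -10.4 11.2 mid of top 0.4 z max 6.9 med 4.2 min -2.9
120 41 y -9.5 9.4 mid of top -0.0 z max 6.1 med 3.7 min -5.6
130 37 y -10.0 10.2 mid of top 0.1 z max 5.9 med 3.5 min -4.8
135 46 y -9.2 10.8 mid of top 0.8 z max 6.6 med 3.1 min -28.1
140 56 y -9.9 10.0 mid of top 0.0 z max 7.3 med 0.1 min -29.3
scene
50 18 y -10.9 13.2 mid of top 1.1 z max 6.7 med 3.3 min -2.2
70 22 y -8.3 11.0 mid of top 0.8 z max 9.0 med 5.5 min 1.9
90 21 y -8.9 10.8 mid of top 1.0 z max 6.8 med 3.0 min -5.3
100 22 y -8.6 10.9 mid of top 1.2 z max 5.7 med 3.3 min -3.9
110 24 y -9.2 11.2 mid of top 1.0 z max 5.7 med 2.8 min -6.4
120 14 y -7.1 10.2 mid of top 1.5 z max 4.6 med 2.9 min 0.9
130 17 y -7.5 11.0 mid of top 1.7 z max 4.6 med 2.2 min -4.3
135 23 y -7.0 10.9 mid of top 1.9 z max 4.5 med 2.2 min -25.2
140 71 y -7.9 10.9 mid of top 1.4 z max 6.0 med -8.5 min -29.6
145 5 y -2.9 9.2 mid of top 2.4 z max 3.2 med -2.1 min -9.0
```

Run:
```python
from h import *
from scipy.optimize import least_squares
r=robot.observe(); R=Rn.from_euler('xyz',r['tool_rot']).as_matrix(); p=r['tool_pos']; print(p.round(4))
for n in ('top','scene','wring2'):
    c=load(n); im=c['image']; hsv=cv2.cvtColor(im,cv2.COLOR_BGR2HSV); P=cloud(c)
    m=(np.hypot(P[...,0]-.5633,P[...,1]+.302)<.034)&(P[...,2]>.022)&(P[...,2]<.045)
    V=hsv[...,2]; th=cv2.threshold(V[m].reshape(-1,1),0,255,cv2.THRESH_OTSU)[0]; m&=V>th
    v,u=np.nonzero(m); W=np.array([onz(c,a,b,.033) for a,b in zip(u,v)])
    L=((W-p)@R)*[1000,-1000,1]; L=L[:,:2]
    f=lambda q: np.clip(abs(np.hypot(*(L-q).T)-21.5)-2.5,0,None)
    q=least_squares(f,L.mean(0),loss='soft_l1').x
    s=L[:,0]<q[0]-16; Y=L[s,1]
    print(n,len(L),th,'centre',q.round(2),'res',f(q).mean().round(2),'lug inner',np.sort(Y[Y>q[1]])[:2].round(1),np.sort(Y[Y<q[1]])[-2:].round(1))
```

```text
[ 0.4049 -0.3229  0.0957]
top 250 51.0 centre [159.34   1.1 ] res 0.35 lug inner [11.7 11.7] [-11.   -9.6]
scene 156 68.0 centre [158.95   3.06] res 0.6 lug inner [12.8 13. ] [-9.7 -7.7]
wring2 1803 131.0 centre [159.8    1.22] res 0.31 lug inner [11.2 11.8] [-9.3 -9.2]
```

Request:
carry_out --pt "-0.07 -0.11 0 0 0 0 0.62" --pt "0 0 1 0 0 0 0.62" --pt "0 0 1 0 0 0 0.62" --pt "0 0 0.5 0 0 0 0.62" --pt "0 0 0.5 0 0 0 0.62" --pt "0 0 0 0 0 0 0.62" --pt "0 0 0 0 0 0 0.62" --pt "0 0 0 0 0 0 0.62"

```text
time: 14.75
tool_pos: [0.4042, -0.322, 0.0658]
tool_rot: [3.141, -0.0, 0.123]
contact_force: [-0.3, -1.1, -1.7]
opening: 0.0573
grip_force: 9.4
```

Request:
carry_out --pt "0 0 0.3 0 0 0 0.62" --pt "0 0 0.3 0 0 0 0.62" --pt "0 0 0.3 0 0 0 0.62" --pt "0 0 0.3 0 0 0 0.62" --pt "0 0 0.3 0 0 0 0.62" --pt "0 0 0.3 0 0 0 0.62" --pt "0 0 0 0 0 0 0.62" --pt "0 0 0 0 0 0 0.62"

```text
time: 15.42
tool_pos: [0.404, -0.3218, 0.0475]
tool_rot: [-3.141, 0.0, 0.123]
contact_force: [-0.4, -0.1, -1.7]
opening: 0.0573
grip_force: 9.4
```

Run:
```python
from h import *
pcheck(('top','scene'))
s=load('scene')['image'][190:260,130:210]; t=load('top')['image'][240:320,470:550]
cv2.imwrite('pics/ins.png',np.hstack([cv2.resize(s,(400,350),interpolation=2),cv2.resize(t,(350,350),interpolation=2)]))
```

```text
tcp [ 0.404  -0.3218  0.0475] [-3.1413e+00  3.0000e-04  1.2280e-01] 0.0573
top
50 42 y -12.2 11.5 mid of top -0.3 z max 8.0 med 4.8 min -3.5
70 44 y -10.8 10.7 mid of top 0.9 z max 11.4 med 5.7 min -2.4
90 40 y -8.7 9.6 mid of top 0.4 z max 8.1 med 4.0 min -3.9
100 40 y -9.7 10.5 mid of top 0.4 z max 5.9 med 3.8 min -4.5
110 40 y -9.3 10.8 mid of top 0.4 z max 6.2 med 3.6 min -3.2
120 33 y -8.6 10.3 mid of top 0.5 z max 7.0 med 3.9 min -1.1
130 35 y -10.0 10.8 mid of top 0.3 z max 6.2 med 3.6 min -25.5
135 53 y -10.4 16.9 mid of top -0.0 z max 8.3 med 1.4 min -26.2
140 49 y -17.6 17.1 mid of top 0.7 z max 5.9 med -7.8 min -29.6
145 30 y -20.7 19.8 mid of top -0.5 z max -22.6 med -25.0 min -26.7
scene
50 19 y -10.7 13.4 mid of top 0.8 z max 6.1 med 4.1 min -1.9
70 21 y -8.1 11.3 mid of top 1.2 z max 7.6 med 4.9 min -0.7
90 13 y -6.3 10.6 mid of top 1.7 z max 5.4 med 2.0 min -5.9
100 19 y -6.9 10.8 mid of top 1.2 z max 7.3 med 3.5 min 0.4
110 18 y -8.9 10.1 mid of top 0.1 z max 5.2 med 3.3 min -3.7
120 13 y -6.9 10.4 mid of top 1.0 z max 5.8 med 3.2 min 0.2
130 13 y -7.7 11.0 mid of top 1.7 z max 6.1 med 3.5 min -1.3
135 30 y -14.6 17.6 mid of top 1.9 z max 5.0 med -15.9 min -29.6
140 80 y -15.3 17.8 mid of top 1.4 z max 5.7 med -11.2 min -29.9
145 21 y -17.5 19.7 mid of top -4.1 z max -1.3 med -25.8 min -30.0
```

View pics/ins.png

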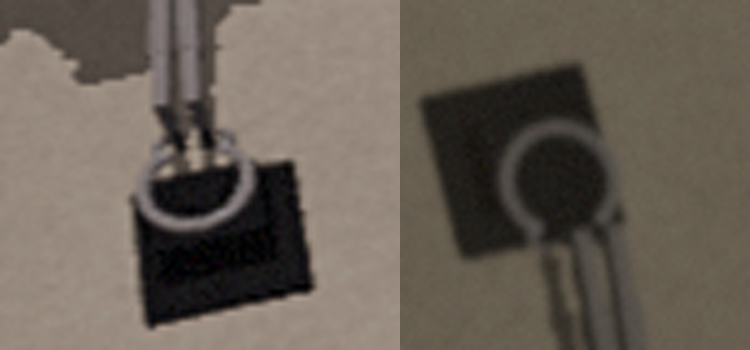

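The scene and top crops show both tips down inside the ring's gap, and the force readings are free of contact. I'll squeeze in stages.

Request:
carry_out --pt "0 0 0 0 0 0 0.59" --pt "0 0 0 0 0 0 0.56" --pt "0 0 0 0 0 0 0.53" --pt "0 0 0 0 0 0 0.5" --pt "0 0 0 0 0 0 0.48" --pt "0 0 0 0 0 0 0.46" --pt "0 0 0 0 0 0 0.44" --pt "0 0 0 0 0 0 0.44" --force 35

```text
time: 16.18
tool_pos: [0.4041, -0.3219, 0.0478]
tool_rot: [3.141, -0.0, 0.123]
contact_force: [0.3, 0.1, -0.7]
opening: 0.0407
grip_force: 12.8
```

Request:
carry_out --pt "0 0 0 0 0 0 0.42" --pt "0 0 0 0 0 0 0.4" --pt "0 0 0 0 0 0 0.38" --pt "0 0 0 0 0 0 0.36" --pt "0 0 0 0 0 0 0.34" --pt "0 0 0 0 0 0 0.32" --pt "0 0 0 0 0 0 0.3" --pt "0 0 0 0 0 0 0.28"

```text
time: 16.85
tool_pos: [0.404, -0.3219, 0.0477]
tool_rot: [3.141, 0.0, 0.123]
contact_force: [0.8, 0.0, -1.5]
opening: 0.0265
grip_force: 25.6
```

Request:
carry_out --pt "0 0 0 0 0 0 0.27" --pt "0 0 0 0 0 0 0.27" --pt "0 0 0 0 0 0 0.27" --pt "0 0 0 0 0 0 0.27" --pt "0 0 0 0 0 0 0.27" --pt "0 0 0 0 0 0 0.27" --pt "0 0 0 0 0 0 0.27" --pt "0 0 0 0 0 0 0.27"

```text
time: 17.52
tool_pos: [0.404, -0.3219, 0.0477]
tool_rot: [3.141, 0.0, 0.123]
contact_force: [0.7, 0.1, -1.7]
opening: 0.0263
grip_force: 33.6
```

```bash
cat >> h.py <<'E'
def crops(f,u,v,U,V):
    s=load('scene')['image'][v-40:v+40,u-45:u+45]; t=load('top')['image'][V-40:V+40,U-40:U+40]
    cv2.imwrite(f'pics/{f}.png',np.hstack([cv2.resize(s,(450,400),interpolation=2),cv2.resize(t,(350,400),interpolation=2)]))
E
python3 - <<'E'
from h import *
pcheck(('top','scene'))
crops('sq',170,225,510,280)
E
```

```text
tcp [ 0.404  -0.3219  0.0477] [3.1415 0.     0.1228] 0.0263
top
50 35 y -7.4 7.1 mid of top -0.2 z max 8.3 med 4.2 min -4.2
70 43 y -11.3 10.2 mid of top 0.1 z max 8.9 med 6.1 min -3.8
90 42 y -14.1 14.5 mid of top -0.0 z max 6.0 med 4.1 min -2.9
100 40 y -16.0 17.8 mid of top 0.9 z max 9.0 med 3.3 min -3.0
110 40 y -17.8 20.0 mid of top 1.1 z max 6.9 med 4.5 min -3.4
120 35 y -19.6 21.0 mid of top 0.7 z max 7.5 med 4.2 min -3.7
130 33 y -22.8 24.3 mid of top 1.2 z max 6.9 med 3.5 min -4.9
135 45 y -24.0 26.0 mid of top 1.3 z max 6.4 med 2.6 min -27.7
140 69 y -24.1 26.7 mid of top 1.3 z max 7.8 med -3.4 min -29.6
145 35 y -24.2 26.5 mid of top 0.0 z max 6.0 med -24.8 min -30.1
scene
50 11 y -6.5 8.5 mid of top 1.0 z max 5.6 med 3.7 min 2.2
70 17 y -8.1 10.4 mid of top 1.1 z max 7.5 med 5.2 min 3.6
90 20 y -13.5 14.1 mid of top 0.3 z max 6.5 med 2.6 min -3.5
100 17 y -15.1 18.3 mid of top 1.6 z max 6.1 med 3.0 min -3.2
110 17 y -17.1 19.9 mid of top 1.4 z max 7.2 med 3.1 min -2.6
120 13 y -17.0 21.4 mid of top 2.2 z max 5.0 med 2.3 min -2.0
130 15 y -21.7 25.0 mid of top 1.7 z max 3.9 med 2.5 min -1.6
135 14 y -21.1 26.4 mid of top 2.0 z max 5.5 med 2.3 min -25.8
140 64 y -24.2 28.6 mid of top 1.5 z max 5.0 med -9.6 min -29.6
145 36 y -23.9 28.1 mid of top 2.8 z max 4.6 med -12.8 min -29.3
```

View pics/sq.png

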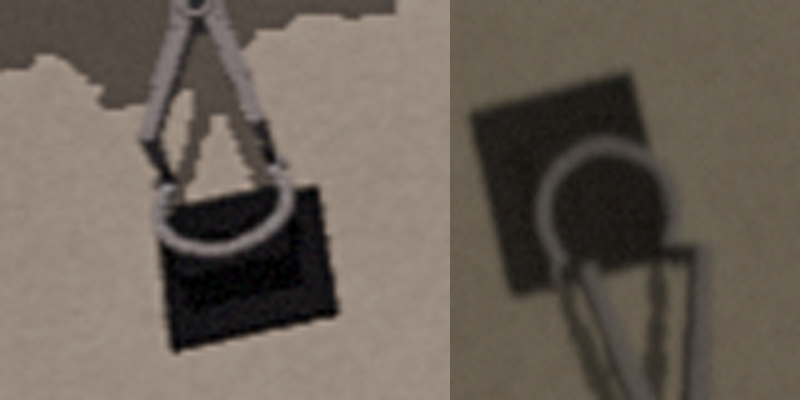

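The ring is spread, with both tips seated at its lugs. I'll lift it slowly.

Request:
carry_out --pt "0 0 -0.1 0 0 0 0.27" --pt "0 0 -0.2 0 0 0 0.27" --pt "0 0 -0.3 0 0 0 0.27" --pt "0 0 -0.4 0 0 0 0.27" --pt "0 0 -0.5 0 0 0 0.27" --pt "0 0 -0.5 0 0 0 0.27" --pt "0 0 -0.5 0 0 0 0.27" --pt "0 0 -0.5 0 0 0 0.27"

```text
time: 18.28
tool_pos: [0.4041, -0.322, 0.0784]
tool_rot: [3.141, -0.0, 0.123]
contact_force: [-0.3, -0.5, -2.6]
opening: 0.0261
grip_force: 33.7
```

Request:
carry_out --pt "0 0 -0.8 0 0 0 0.27" --pt "0 0 -1 0 0 0 0.27" --pt "0 0 -1 0 0 0 0.27" --pt "0 0 -1 0 0 0 0.27" --pt "0 0 -1 0 0 0 0.27" --pt "0 0 -1 0 0 0 0.27" --pt "0 0 -1 0 0 0 0.27" --pt "0 0 -0.5 0 0 0 0.27"

```text
time: 18.95
tool_pos: [0.4044, -0.3223, 0.1525]
tool_rot: [3.14, -0.001, 0.123]
contact_force: [-0.3, -0.3, -2.2]
opening: 0.0263
grip_force: 33.7
```

Request:
carry_out --pt "0 0 -0.2 0 0 0 0.27" --pt "0 0 0 0 0 0 0.27" --pt "0 0 0 0 0 0 0.27" --pt "0 0 0 0 0 0 0.27" --pt "0 0 0 0 0 0 0.27" --pt "0 0 0 0 0 0 0.27" --pt "0 0 0 0 0 0 0.27" --pt "0 0 0 0 0 0 0.27"

```text
time: 19.62
tool_pos: [0.404, -0.3218, 0.1525]
tool_rot: [-3.141, 0.0, 0.123]
contact_force: [0.8, 0.2, -3.2]
opening: 0.0265
grip_force: 33.7
```

```bash
cat >> h.py <<'E'
from scipy.optimize import least_squares
def ringin(names=('top','scene'),dbg=True):
    r=robot.observe(); R=Rn.from_euler('xyz',r['tool_rot']).as_matrix(); p=r['tool_pos']
    for n in names:
        c=snap(n); L=(cloud(c)-p)@R*1000; L=np.stack([L[...,0],-L[...,1],-L[...,2]-11],-1)
        m=(L[...,0]>145)&(L[...,0]<195)&(abs(L[...,1])<34)&(L[...,2]>-40)&(L[...,2]<-15)
        q=L[m]
        if len(q)<10: print(n,'few',len(q)); continue
        A=np.c_[q[:,:2],np.ones(len(q))]; k=np.linalg.lstsq(A,q[:,2],rcond=None)[0]
        # refine xy by casting onto top face of ring (z=-25.5)
        v,u=np.nonzero(m); T=-25.5
        W=[]
        for a,b in zip(u,v):
            o,d=ray(c,a,b); o=(o-p)@R*1000; d=d@R; o=np.array([o[0],-o[1],-o[2]-11]); d=np.array([d[0],-d[1],-d[2]]); W.append((o+d*(T-o[2])/d[2])[:2])
        W=np.array(W); f=lambda s: np.clip(abs(np.hypot(*(W-s).T)-21.5)-2.5,0,None)
        f2=lambda s: np.hypot(*(W-s[:2]).T)-s[2]
        g=W[:,0]>150
        s=least_squares(f2,[160,0,22],loss='soft_l1').x
        print(n,len(q),'z med %.1f'%np.median(q[:,2]),'slope x,y',k[:2].round(3),'fit',s.round(2),'x max %.1f y %.1f %.1f'%(W[:,0].max(),W[:,1].min(),W[:,1].max()))
E
python3 - <<'E'
from h import *
r=robot.observe(); print(r['tool_pos'],r['opening'],r['grip_force'])
ringin(); t=load('top'); P=cloud(t)
m=(abs(P[...,0]-.5655)<.012)&(abs(P[...,1]-.0185)<.012); print('spindle z',np.median(P[m][:,2]))
E
```

```text
[ 0.40398929 -0.32184245  0.15254745] 0.026476561886696177 33.66198381409049
top 261 z med -28.3 slope x,y [-0.024  0.004] fit [155.84   2.35  26.07] x max 183.5 y -26.9 31.5
scene 161 z med -29.5 slope x,y [-0.048 -0.001] fit [160.69   3.19  25.98] x max 189.7 y -25.8 31.4
spindle z 0.08634765994475779
```

Run:
```python
from h import *
r=robot.observe(); R=Rn.from_euler('xyz',r['tool_rot']).as_matrix(); p=r['tool_pos']; print(p.round(4))
for n in ('top','scene'):
    c=load(n); L=(cloud(c)-p)@R*1000; L=np.stack([L[...,0],-L[...,1],-L[...,2]-11],-1)
    m=(L[...,0]>125)&(L[...,0]<197)&(abs(L[...,1])<34)&(L[...,2]>-45)&(L[...,2]<15)
    q=L[m]; print(n,np.histogram(q[q[:,0]>145][:,2],np.arange(-45,-10,2)))
    for a in range(132,196,5):
        t=q[(abs(q[:,0]-a)<2.5)&(q[:,2]<-18)]
        if len(t): print(a,len(t),'y',t[:,1].min().round(1),t[:,1].max().round(1),'z pct',np.percentile(t[:,2],[10,50,75,90]).round(1), 'L/R z',[np.median(t[t[:,1]*s>5][:,2]).round(1) if (t[:,1]*s>5).any() else None for s in(1,-1)])
    a=L[(abs(L[...,0]-110)<10)&(abs(L[...,1])<30)&(abs(L[...,2])<12)]; print('arm z',np.percentile(a[:,2],[25,50,75]).round(1))
```

```text
[ 0.404  -0.3218  0.1526]
top (array([  0,   0,   0,   0,   0,   0,   7,  84, 137,  32,   1,   0,   0,
         0,   0,   0,   0]), array([-45, -43, -41, -39, -37, -35, -33, -31, -29, -27, -25, -23, -21,
       -19, -17, -15, -13, -11]))
132 1 y 24.4 24.4 z pct [-25.2 -25.2 -25.2 -25.2] L/R z [np.float64(-25.2), None]
137 24 y -23.0 27.4 z pct [-29.3 -27.  -25.5 -24.3] L/R z [np.float64(-27.0), np.float64(-27.4)]
142 33 y -24.5 27.4 z pct [-29.  -27.5 -25.7 -22.3] L/R z [np.float64(-27.9), np.float64(-26.9)]
147 29 y -26.9 27.6 z pct [-29.7 -27.6 -26.9 -26.2] L/R z [np.float64(-27.9), np.float64(-27.1)]
152 28 y -27.1 29.2 z pct [-30.3 -28.2 -27.5 -26.7] L/R z [np.float64(-28.8), np.float64(-28.1)]
157 26 y -27.7 29.9 z pct [-30.1 -28.2 -27.3 -26.9] L/R z [np.float64(-28.4), np.float64(-28.1)]
162 25 y -28.1 30.4 z pct [-30.  -28.5 -27.6 -27. ] L/R z [np.float64(-28.1), np.float64(-29.1)]
167 32 y -27.0 28.7 z pct [-30.  -28.2 -27.6 -26.9] L/R z [np.float64(-28.1), np.float64(-28.7)]
172 33 y -23.5 25.6 z pct [-30.5 -28.6 -27.5 -26.9] L/R z [np.float64(-28.5), np.float64(-28.8)]
177 
[... 755 characters left out ...]
at64(-29.1), np.float64(-28.5)]
157 18 y -26.8 31.4 z pct [-30.9 -28.9 -27.9 -26.5] L/R z [np.float64(-29.0), np.float64(-28.8)]
162 11 y -26.2 30.3 z pct [-30.1 -29.7 -28.7 -28.5] L/R z [np.float64(-29.7), np.float64(-30.0)]
167 13 y -25.4 28.1 z pct [-30.5 -30.  -28.9 -28.6] L/R z [np.float64(-30.2), np.float64(-29.9)]
172 24 y -23.7 26.2 z pct [-31.2 -29.9 -29.4 -28.8] L/R z [np.float64(-30.1), np.float64(-29.7)]
177 33 y -17.7 22.7 z pct [-31.6 -29.9 -29.5 -28.6] L/R z [np.float64(-29.7), np.float64(-30.3)]
182 33 y -10.3 19.6 z pct [-32.5 -30.1 -29.1 -28.6] L/R z [np.float64(-30.1), np.float64(-30.3)]
187 1 y 4.3 4.3 z pct [-29.3 -29.3 -29.3 -29.3] L/R z [None, None]
arm z [0.5 1.6 2.5]
```

Request:
carry_out --pt "0.25 -0.5 0 0 0 0 0.27" --pt "0.25 -1 0 0 0 0 0.27" --pt "0.25 -1.5 0 0 0 0 0.27" --pt "0.25 -2 0 0 0 0 0.27" --pt "0.25 -2 0 0 0 0 0.27" --pt "0.25 -2 0 0 0 0 0.27" --pt "0.25 -2 0 0 0 0 0.27" --pt "0.25 -2 0 0 0 0 0.27"

```text
time: 20.38
tool_pos: [0.4075, -0.1879, 0.1528]
tool_rot: [-3.141, 0.0, 0.123]
contact_force: [0.1, 0.0, -1.5]
opening: 0.0261
grip_force: 33.7
```

Request:
carry_out --pt "0.25 -2 0 0 0 0 0.27" --pt "0.25 -2 0 0 0 0 0.27" --pt "0.25 -2 0 0 0 0 0.27" --pt "0.25 -2 0 0 0 0 0.27" --pt "0.25 -2 0 0 0 0 0.27" --pt "0.25 -2 0 0 0 0 0.27" --pt "0.25 -2 0 0 0 0 0.27" --pt "0.25 -2 0 0 0 0 0.27"

```text
time: 21.05
tool_pos: [0.4072, -0.0269, 0.1528]
tool_rot: [-3.141, 0.0, 0.124]
contact_force: [0.5, 0.6, -1.9]
opening: 0.0258
grip_force: 33.7
```

Request:
carry_out --pt "0.3 -1.2 0 0 0 0 0.27" --pt "0.2 -0.8 0 0 0 0 0.27" --pt "0.14 -0.5 0 0 0 0 0.27" --pt "0 0 0 0 0.01 0 0.27" --pt "0 0 0 0 0.01 0 0.27" --pt "0 0 0 0 0.01 0 0.27" --pt "0 0 0 0 0 0 0.27" --pt "0 0 0 0 0 0 0.27"

```text
time: 21.72
tool_pos: [0.4113, -0.0041, 0.1527]
tool_rot: [3.141, -0.03, 0.122]
contact_force: [-0.1, -1.0, -0.8]
opening: 0.0266
grip_force: 33.7
```

```bash
cat >> h.py <<'E'
def rel(names=('top','scene'),zr=None):
    """ring (world cloud, above spindle top) against the disc's circle, same camera"""
    r=robot.observe(); print('tcp',r['tool_pos'].round(4),r['tool_rot'].round(4),r['opening'].round(4),r['grip_force'].round(1),r['contact_force'].round(1))
    ex=np.array([np.cos(r['tool_rot'][2]),np.sin(r['tool_rot'][2])]); ey=np.array([-ex[1],ex[0]])
    e0=r['tool_pos'][:2]+.156*ex
    for n in names:
        c=snap(n); P=cloud(c); z=P[...,2]; near=np.hypot(P[...,0]-.566,P[...,1]-.018)
        d=P[(z>.062)&(z<.069)&(near<.09)]
        (dx,dy),dr=cv2.minEnclosingCircle(d[:,:2].astype(np.float32))
        sp=P[(z>.082)&(z<.09)&(near<.017)]
        pl=np.stack([(P[...,:2]-e0)@ex,(P[...,:2]-e0)@ey],-1)
        z0=zr or r['tool_pos'][2]-.016
        m=(pl[...,0]>-.008)&(pl[...,0]<.04)&(np.hypot(pl[...,0],pl[...,1])<.036)&(np.hypot(pl[...,0],pl[...,1])>.018)&(abs(z-z0)<.007)
        q=P[m]; zm=np.median(q[:,2]); v,u=np.nonzero(m)
        W=np.array([onz(c,a,b,zm)[:2] for a,b in zip(u,v)])*1000; X=(W-e0*1000)@ex; Y=(W-e0*1000)@ey
        s=least_squares(lambda s:np.hypot(X-s[0],Y-s[1])-s[2],[0,0,26],loss='soft_l1').x
        w=e0*1000+s[0]*ex+s[1]*ey
        k=np.linalg.lstsq(np.c_[X,Y,np.ones(len(X))],q[:,2]*1000,rcond=None)[0]
        print(n,'disc',np.round([dx*1e3,dy*1e3,dr*1e3],1),'sp z %.1f'%(np.median(sp[:,2])*1e3 if len(sp) else 0),'| ring',len(q),'z %.1f'%(zm*1e3),'slope',k[:2].round(3),'fit(tool)',s.round(1),'xmax %.1f y %.1f %.1f'%(X.max(),Y.min(),Y.max()),'centre',w.round(1),'minus disc',(w-[dx*1e3,dy*1e3]).round(1))
E
python3 -c "
from h import *
rel()"
```

```text
Traceback (most recent call last):
  File "h.py", line 56, in rel
    r=robot.observe(); print('tcp',r['tool_pos'].round(4),r['tool_rot'].round(4),r['opening'].round(4),r['grip_force'].round(1),r['contact_force'].round(1))
                                                                                 ^^^^^^^^^^^^^^^^^^
AttributeError: 'float' object has no attribute 'round'
```

```bash
sed -i "s/r\['opening'\].round(4),r\['grip_force'\].round(1)/round(r['opening'],4),round(r['grip_force'],1)/" h.py
python3 -c "
from h import *
rel()"
```

```text
tcp [ 0.4113 -0.0041  0.1527] [ 3.1414 -0.0301  0.1216] 0.0266 33.7 [-0.1 -1.  -0.8]
top disc [565.6  17.8  74.9] sp z 86.3 | ring 217 z 140.2 slope [-0.029 -0.   ] fit(tool) [ 0.1  0.6 26.3] xmax 28.1 y -27.9 29.1 centre [566.2  15.4] minus disc [ 0.6 -2.4]
scene disc [565.3  18.3  76.5] sp z 86.3 | ring 146 z 139.9 slope [-0.052  0.01 ] fit(tool) [ 0.7  1.6 26.4] xmax 30.3 y -27.3 30.3 centre [566.6  16.5] minus disc [ 1.3 -1.8]
```

Request:
carry_out --pt "-0.06 -0.22 0 0 0 0 0.27" --pt "-0.03 0 1 0 0 0 0.27" --pt "-0.03 0 1 0 0 0 0.27" --pt "-0.03 0 1 0 0 0 0.27" --pt "-0.03 0 0.8 0 0 0 0.27" --pt "-0.01 0 0.4 0 0 0 0.27" --pt "0 0 0 0 0 0 0.27" --pt "0 0 0 0 0 0 0.27"

```text
time: 22.48
tool_pos: [0.4107, -0.0015, 0.1107]
tool_rot: [3.142, -0.03, 0.123]
contact_force: [-0.2, 0.1, -1.2]
opening: 0.0265
grip_force: 33.7
```

```bash
python3 -c "
from h import *
rel(zr=.0975)
c=load('scene'); P=cloud(c)
for n in('top','scene'):
    c=load(n); P=cloud(c); g=cv2.cvtColor(c['image'],cv2.COLOR_BGR2GRAY)
    cv2.imwrite(f'pics/h_{n}.png',g)
a=cv2.resize(load('scene')['image'][165:245,275:375],(440,352),interpolation=2); b=cv2.resize(load('top')['image'][240:325,280:366],(356,352),interpolation=2); cv2.imwrite('pics/hover.png',np.hstack([a,b]))
"
```

```text
tcp [ 0.4107 -0.0015  0.1107] [ 3.1416 -0.0298  0.1228] 0.0265 33.7 [-0.2  0.1 -1.2]
top disc [565.6  17.9  74.9] sp z 86.5 | ring 190 z 98.3 slope [-0.021 -0.   ] fit(tool) [-0.2  0.6 26.4] xmax 28.2 y -27.9 29.5 centre [565.2  18.2] minus disc [-0.4  0.3]
scene disc [565.9  18.9  75.6] sp z 86.2 | ring 135 z 98.4 slope [-0.03  -0.004] fit(tool) [ 0.4  1.6 26.5] xmax 29.6 y -27.3 30.4 centre [565.7  19.3] minus disc [-0.1  0.3]
```

View pics/hover.png

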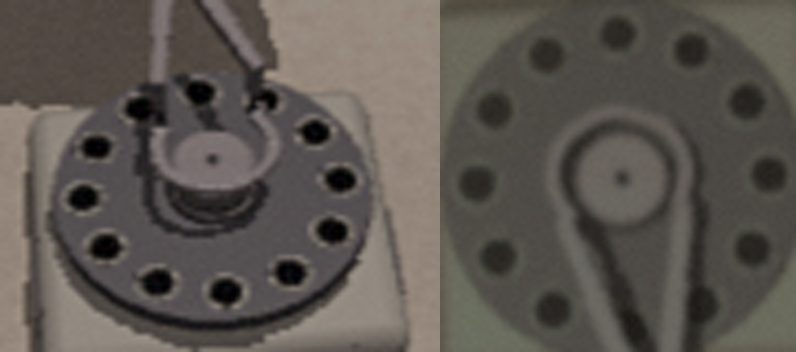

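The top and scene crops show the spread ring concentric with the spindle, within 0.5 mm in both cameras. I'll lower it now.

Request:
carry_out --pt "-0.01 0 0.3 0 0 0 0.27" --pt "-0.01 0 0.3 0 0 0 0.27" --pt "-0.01 0 0.3 0 0 0 0.27" --pt "-0.01 0 0.3 0 0 0 0.27" --pt "0 0 0.1 0 0 0 0.27" --pt "0 0 0 0 0 0 0.27" --pt "0 0 0 0 0 0 0.27" --pt "0 0 0 0 0 0 0.27"

```text
time: 23.25
tool_pos: [0.4107, -0.0014, 0.0977]
tool_rot: [3.141, -0.03, 0.123]
contact_force: [-0.1, -0.5, -1.8]
opening: 0.0261
grip_force: 33.7
```

Request:
carry_out --pt "-0.01 0 0.3 0 0 0 0.27" --pt "-0.01 0 0.3 0 0 0 0.27" --pt "-0.01 0 0.3 0 0 0 0.27" --pt "0 0 0.2 0 0 0 0.27" --pt "0 0 0.07 0 0 0 0.27" --pt "0 0 0 0 0 0 0.27" --pt "0 0 0 0 0 0 0.27" --pt "0 0 0 0 0 0 0.27"

```text
time: 23.92
tool_pos: [0.4107, -0.0015, 0.086]
tool_rot: [3.141, -0.03, 0.123]
contact_force: [0.2, 0.2, -1.6]
opening: 0.0264
grip_force: 33.7
```

Run:
```python
from h import *
r=robot.observe(); print(r['tool_pos'].round(4),r['tool_rot'].round(4),r['contact_force'].round(1))
ex=np.array([np.cos(r['tool_rot'][2]),np.sin(r['tool_rot'][2])])
for n in('top','scene'):
    c=snap(n); P=cloud(c); z=P[...,2]; g=cv2.cvtColor(c['image'],cv2.COLOR_BGR2GRAY)
    d=np.hypot(P[...,0]-.5656,P[...,1]-.018); X=(P[...,:2]-[.5656,.018])@ex
    m=(z>.0685)&(z<.079)&(d>.0225)&(d<.034)&(X>-.01); q=P[m]
    print(n,len(q),'ring z',np.percentile(q[:,2],[25,50,75,90]).round(4),'slope',np.polyfit(X[m],q[:,2],1).round(4))
    v,u=np.nonzero(m); W=np.array([onz(c,a,b,.0735)[:2] for a,b in zip(u,v)])*1000
    s=least_squares(lambda s:np.hypot(*(W-s[:2]).T)-s[2],[565.6,18,26],loss='soft_l1').x
    dd=P[(z>.062)&(z<.0675)&(d<.09)&(d>.04)]; print('ring',s.round(1),'disc',[np.round(x,4) for x in cv2.minEnclosingCircle(dd[:,:2].astype(np.float32))],np.median(dd[:,2]).round(4))
```

```text
[ 0.4107 -0.0015  0.086 ] [ 3.1414 -0.0302  0.1228] [ 0.2  0.2 -1.6]
top 195 ring z [0.0727 0.0735 0.0743 0.0752] slope [-0.0152  0.0736]
ring [565.5  18.2  26.3] disc [array([0.5655, 0.0177]), np.float64(0.075)] 0.0654
scene 123 ring z [0.0723 0.0732 0.074  0.0747] slope [-0.0248  0.0735]
ring [565.7  19.2  26.5] disc [array([0.5655, 0.019 ]), np.float64(0.076)] 0.0653
```

The ring mid-height is about 71.7 mm, it is centred within 0.5 mm of the axis, and the contact force is unchanged. I'm handing in.

```bash
python3 -c "
from h import *
print(robot.hand_in())"
```

```text
the job is handed in; nothing more can be done
None
```

I handed the job in at about 24 s, but the hand-in returned no verdict. My last measurements showed the disc flush, and the spread ring held in the squeezed pliers around the groove, level, centred to about 0.5 mm and with no sign of contact with the mixer.

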